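Hang the slide rack in the drip cabinet

TASK

Take the rectangular slide rack by the tab on its handle, lower it through the opening in the roof of the clear drip cabinet and hang it by the eye of its handle on the hook inside, so that it hangs freely. Do not touch the cabinet with the rack or the arm (only the hook may be touched), and leave the round basket standing where it is.

Things in the scene. Friction and masses are not known exactly. Their poses are not given: they have to be found in the camera images.
- rack: Steel slide rack, 0.15-0.3 kg. Origin: centre of underside, z up. Tray 40 (x) by 86 (y), 30 mm high. Flat handle plate, 6 mm thick, upright in the y-z plane at x = 0. Its eye, open right through along x: y -17 to 17, z from 44 to 84 mm at the sides, 90 mm at mid-arch. Above it the grip tab: 8 mm (x) by 26 mm (y), z 100 to 142 mm. Same after a half turn about z.
- basket: Round steel basket, 70 mm across, 36 mm high, with a central upright stem ending in a 26 mm disc, top at z = 134 mm, no eye. A bystander. Origin: centre of its underside, z up.
- cabinet: Fixed drip cabinet, 198 (x) by 170 (y) by 170 mm high; white wall at -x, the other three clear. The flat white roof, 8 mm thick, has a rectangular opening, the only way in: x from -74 to 78 mm, y from -65 to 65 mm. Inner floor at z = 14 mm. Origin: centre of its underside, z up.
- hook: Steel hook fixed to the inside of the white wall, at (-14, 0, 145) mm in the cabinet's axes and parallel to them. Level round bar 8 mm thick along x. Origin: on top of the bar; x points to the free end. The bar runs from x = -81 mm to an upturned end (x 12 to 20 mm, rising to z = 12 mm). Roof opening in these axes: x -60 to 92, y -65 to 65 mm; roof top at z = 25 mm.
Not all that is in view belongs to the job. Leave any red look-alike of the rack alone.

How it is judged:
By the outcome, as a careful person would: the job done as asked, in the order asked, and still so for the second after the job is handed in, with the robot touching nothing.
It also fails if it takes over 43 s, if anything falls off the work surface, if the arm or the gripper's body presses on something with over 40 N, if the wrist force passes 120 N, or if a joint passes its speed limit or range.

ROBOT

A 6-joint arm with a two-finger parallel gripper is mounted at the origin on the work surface. World frame = base frame: x ahead of the robot, y to its left, z up, the work surface at z = 0. Lengths are in m, angles in rad, forces in N, time in s.
With the tool pointing down it reaches from about 0.275 to 0.85 m from the base axis. Payload 19 kg.
Tool frame: the origin (TCP) lies on the mounting face of the last link; the fingertips stand 173 mm ahead of it and the grasp point (between the pads) lies 155 mm ahead of it; z points along the fingers, y is the direction in which the jaws open and shut (so a half turn about z gives the same grasp; the last joint's range is limited). The gripper opens to 85 mm and grips with 20 to 120 N. Pads are 22 mm wide; open, the fingers measure 114 mm over their backs; the gripper's body (76 mm by 85 mm) begins 54 mm behind the grasp point. The pads swing forward as they close: fully open they stand 13 mm farther back than shut.
Start: joints at [-0.134, 0.15, 1.437, -0, 1.554, -0.134], TCP at [0.575, -0, 0.405] pointing down, gripper open.
Joint ranges: [-2.8, 2.8], [-0.68, 2.1], [0.12, 2.68], [-1.39, 4.53], [0.16, 2.79], [-2.81, 2.81]. Speed limits (rad/s): [1.89, 1.89, 2.22, 3.01, 3.01, 3.01].

INTERFACE

Orientations are given as a unit quaternion [x, y, z, w].
In Python, from plant import * gives the robot as it stands.
- The arm moves only by the shell command python3 -m pendant 'ROWS' [FORCE]. ROWS is JSON, a list that holds one entry, the list of rows, each a list of 5 numbers: the gripper's target within -1 to 1 (fully open at 1, half-way at 0, shut at -1), then the shift along the tool's x, y, z as a fraction of full scale, then the turn about the tool's z as a fraction of full scale. A call has 1 to 8 rows; each row shifts and turns the pose as measured when the row begins, along the tool's axes as they then stand; what a row does not reach is not made up. Full scale, the value 1, is 100 cm for a shift and 90 degrees for a turn. A row lasts 1/12 s, in which the tool goes at most 41.7 mm and 7.16 degrees, less where a joint would pass 70% of its speed; a pose out of reach is approached as far as the arm can. A call with a number of a shift or a turn outside -1 to 1 is refused whole. A call with a gripper value outside its range is refused whole. The fingers move at their own pace and stop on an object; FORCE is the grip in N (left out, the last holds). Time passes only in rows, so rows that do not move let the fingers close. It gives the time, the measured TCP pose, the force and the opening at its end, in the units of the state.
- get_state(): the state, without advancing time (a new reading comes with each control period).
- grab_frame(name): name is "scene" or "side" or "wrist"; returns the picture (384x512x3 uint8, blue, green, red); there is no depth.
- calibration(name): a dict with "fx", "fy", "cx", "cy" (pixels), "R" (3x3) and "t" (3): a world point X has camera coordinates R X + t. Camera axes: x right, y down, z forward; pixel columns grow to the right and rows downward; lengths in m; the calibration is good to about 2 mm. A picture is of the moment at which its call begins: read the wrist's pose just before it. calibration takes no time and is no camera call; for the wrist camera it gives the pose at the moment of the call.
- finish_job(): hands the job in, once; it reports no verdict.
Trained networks look in the newest picture that a camera, given by its name, has taken for a name from the list of things; names that differ only in an ending like _2 or _b are one class to them, and where a whole thing is asked for, a point or a joint stands for the part that bears it (a point fixed in the world has none). Each returns a list of dicts, best first, with "p" (0 to 1); they miss things now and then, are a little off and sometimes report something else, mostly with a low value. They report only what shows in the picture. A call takes as long as a camera call. They do not tell look-alikes from the thing itself.
- spot_in(camera, name): "centre" ([x, y, z] in m, in world coordinates, good to about 4 mm: the middle of the surface that is visible of it).
- outline_of(camera, name): "mask" (384x512 bool, what is visible of it).
- tip_of(camera, name): "centre" ([x, y, z] in m, in world coordinates, good to about 4 mm: a listed point, or the origin of a listed thing).
The state is a dict: "clock": time; "joint_pos": joint angles; "joint_velocities": joint speeds; "tau": joint torques, N m; "ee_pos": TCP position; "ee_rot": TCP orientation; "ft_force": force on the tool from outside, world axes, zero at the start; "wrist_torque": the same for the moment, N m; "opening": finger opening in m.
Only numpy, scipy, OpenCV 4.12 (cv2) and the standard library are available. Lean on these libraries where they do the work, as an engineer would, in place of code of your own. Each camera call takes 0.05 s, during which the arm holds its last target.

## Working session

There is one attempt and no reset: what is moved stays moved. The work goes in short steps, Python scripts to look and compute and a shell command to move; the robot and the scene stay as the last step left them, time stands still between calls to the robot, and variables do not carry over. Pictures are saved under pics/ and viewed, and the job is handed in when it is done.

```bash
ls; mkdir -p pics; python3 - <<'E'
from plant import *
import cv2
s=get_state(); print({k:s[k] for k in("clock","ee_pos","ee_rot","opening","ft_force")})
for n in("scene","side","wrist"):
    cv2.imwrite(f"pics/{n}0.png",grab_frame(n))
    for t in("rack","basket","cabinet","hook"):
        if n=="wrist" and t in("hook",): pass
        r=tip_of(n,t); print(n,t,[(d["p"],[round(float(v),3) for v in d["centre"]]) for d in r[:3]])
E
```

```text
pics
{'clock': 0.0, 'ee_pos': array([ 5.74960739e-01, -7.65334968e-06,  4.04091084e-01]), 'ee_rot': array([ 7.07106055e-01,  7.07107245e-01, -3.74738934e-04, -4.79505384e-04]), 'opening': 0.08514613652196226, 'ft_force': array([ 0.64324239, -1.05157222,  0.75255336])}
scene rack [(0.91, [0.465, -0.294, -0.004]), (0.47, [0.352, -0.321, 0.004]), (0.26, [0.491, -0.079, 0.002])]
scene basket [(0.61, [0.49, -0.081, 0.002])]
scene cabinet [(0.91, [0.482, 0.28, 0.002])]
scene hook [(0.58, [0.469, 0.276, 0.144])]
side rack [(0.71, [0.464, -0.296, 0.001]), (0.64, [0.351, -0.322, 0.003])]
side basket [(0.92, [0.491, -0.087, 0.0])]
side cabinet [(0.79, [0.482, 0.275, -0.004])]
side hook [(0.61, [0.472, 0.279, 0.149])]
wrist rack []
wrist basket [(0.72, [0.49, -0.08, 0.004])]
wrist cabinet []
wrist hook []
```

View pics/scene0.png

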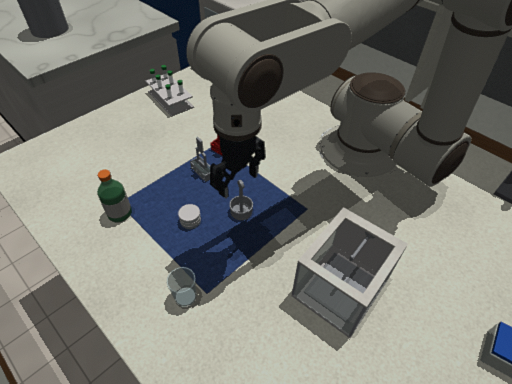

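View pics/side0.png

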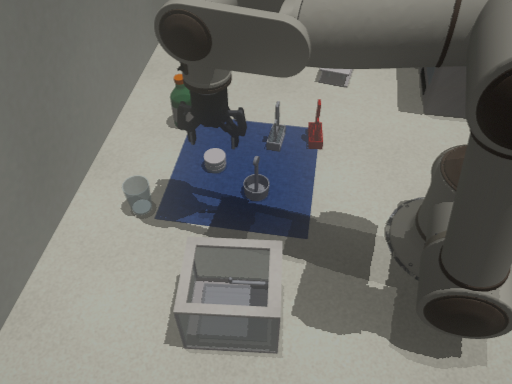

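View pics/wrist0.png

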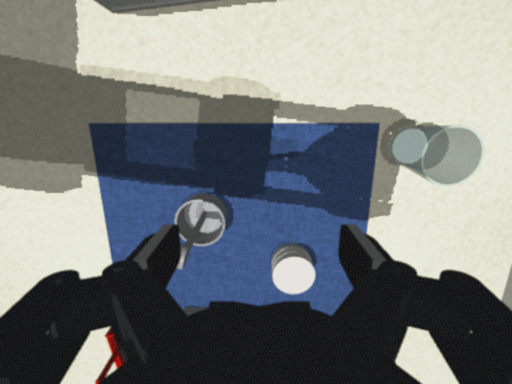

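```bash
python3 - <<'E'
import cv2,numpy as np
a=cv2.imread("pics/scene0.png")[195:345,270:420]; b=cv2.imread("pics/side0.png")[225:360,160:300]
cv2.imwrite("pics/z1.png",np.hstack([cv2.resize(a,(400,400),interpolation=2),cv2.resize(b,(400,400),interpolation=2)]))
a=cv2.imread("pics/scene0.png")[125:225,170:270]; b=cv2.imread("pics/side0.png")[90:210,230:350]
cv2.imwrite("pics/z2.png",np.hstack([cv2.resize(a,(400,400),interpolation=2),cv2.resize(b,(400,400),interpolation=2)]))
E
```

```text
(no output)
```

View pics/z1.png

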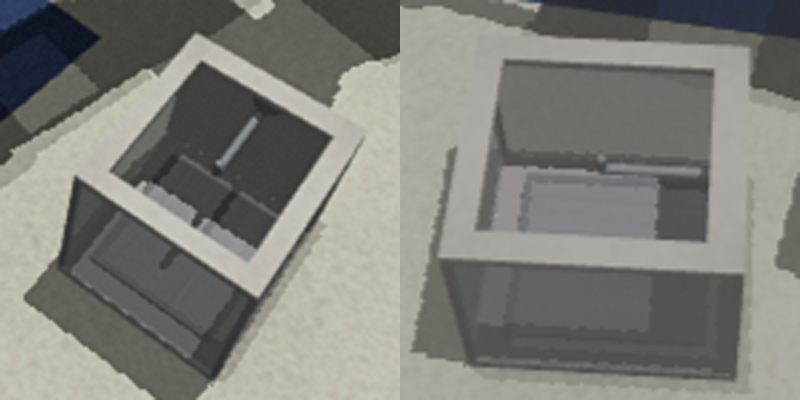

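View pics/z2.png

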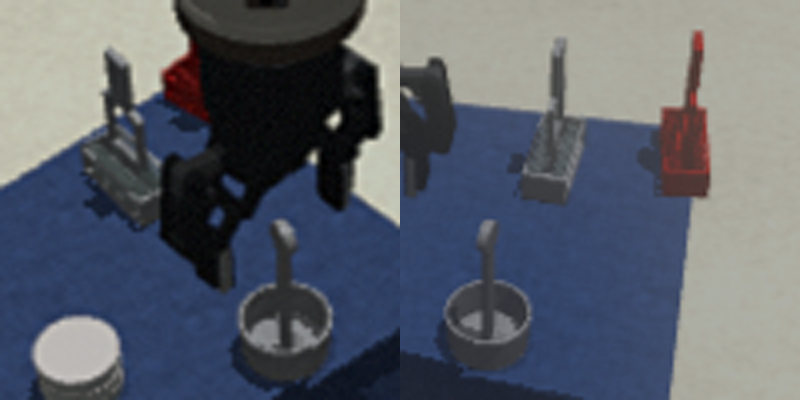

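```bash
cat > h.py <<'E'
from plant import *
import numpy as np,cv2
from scipy.spatial.transform import Rotation as Ro
def proj(c,X):
    p=np.asarray(c["R"])@np.asarray(X,float).T+np.asarray(c["t"])[:,None]
    return np.c_[c["fx"]*p[0]/p[2]+c["cx"],c["fy"]*p[1]/p[2]+c["cy"]]
E
python3 - <<'E'
from h import *
c=calibration("wrist");R=np.array(c["R"]);t=np.array(c["t"]); print("campos",-R.T@t,"axis",R[2], c["fx"])
for d in ([-.11,-.295,0],[-.11,-.36,0],[-.11,-.36,.05],[-.11,-.32,.05]):
    X=np.array([[.465,-.295,0],[.465,-.295,.142],[.482,.278,0.145]])-np.array(d); print(d,proj(c,X).round())
from scipy.optimize import least_squares
# candidate cabinet roof overlay
E
```

```text
campos [0.57498194 0.06749677 0.3742397 ] axis [ 2.47218981e-04 -2.66823790e-01 -9.63745300e-01] 265.4734148292453
[-0.11, -0.295, 0] [[  259.   158.]
 [  259.   186.]
 [  310. -1509.]]
[-0.11, -0.36, 0] [[  259.   111.]
 [  259.   112.]
 [  323. -2178.]]
[-0.11, -0.36, 0.05] [[  259.   111.]
 [  259.   112.]
 [  297. -1235.]]
[-0.11, -0.32, 0.05] [[  259.   137.]
 [  259.   151.]
 [  294. -1036.]]
```

```bash
python3 -m pendant '[[[1,-0.0369,-0.0138,-0.006,0],[1,-0.0369,-0.0138,-0.006,0],[1,-0.0369,-0.0138,-0.006,0],[1,-0.0369,-0.0138,-0.006,0],[1,-0.0369,-0.0138,-0.006,0],[1,-0.0369,-0.0138,-0.006,0],[1,-0.0369,-0.0138,-0.006,0],[1,-0.0369,-0.0138,-0.006,0]]]' 40
python3 -m pendant '[[[1,0,0,0,0],[1,0,0,0,0],[1,0,0,0,0]]]'
python3 - <<'E'
from h import *
c=calibration("wrist");im=grab_frame("wrist");cv2.imwrite("pics/w1.png",im)
np.save("w1.npy",{k:np.array(v) for k,v in c.items()},allow_pickle=True)
r=tip_of("wrist","rack"); print([(d["p"],d["centre"]) for d in r])
r=outline_of("wrist","rack")
for i,d in enumerate(r): print(d["p"],d["mask"].sum(),np.argwhere(d["mask"]).mean(0)); cv2.imwrite(f"pics/m{i}.png",d["mask"]*np.uint8(255))
for n in("scene","side"): cv2.imwrite(f"pics/{n}1.png",grab_frame(n))
s=get_state();print(s["clock"],s["ee_pos"],Ro.from_quat(s["ee_rot"]).as_matrix())
E
```

```text
clock: 1.42
ee_pos: [0.462, -0.3001, 0.4531]
ee_rot: [0.703, 0.711, 0.0, -0.001]
ft_force: [1.6, 0.3, 0.3]
opening: 0.0855
clock: 1.67
ee_pos: [0.4587, -0.3073, 0.4539]
ee_rot: [0.706, 0.708, -0.0, -0.0]
ft_force: [0.0, 0.4, 0.5]
opening: 0.0854
[(0.68, [0.3514, -0.3175, -0.0033]), (0.63, [0.4699, -0.2926, -0.0025])]
0.84 2215 [165.99593679 186.04243792]
0.83 1497 [145.21977288 265.49365397]
1.9167 [ 0.45939045 -0.30586566  0.45391217] [[-6.05136156e-03  9.99981472e-01 -6.60815388e-04]
 [ 9.99981638e-01  6.05114557e-03 -3.28367157e-04]
 [-3.24362383e-04 -6.62790323e-04 -9.99999728e-01]]
```

View pics/w1.png

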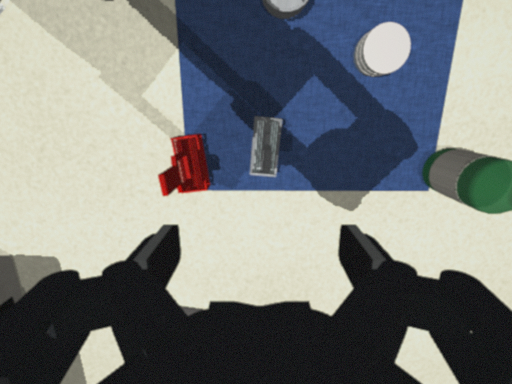

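View pics/scene1.png

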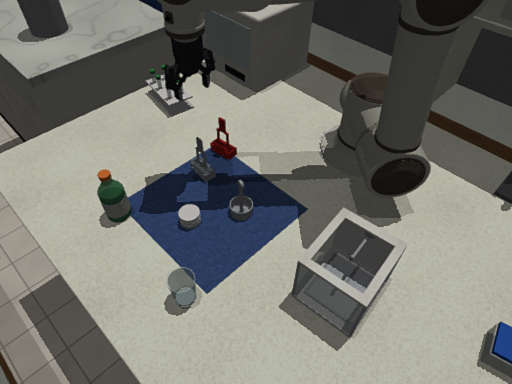

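View pics/side1.png

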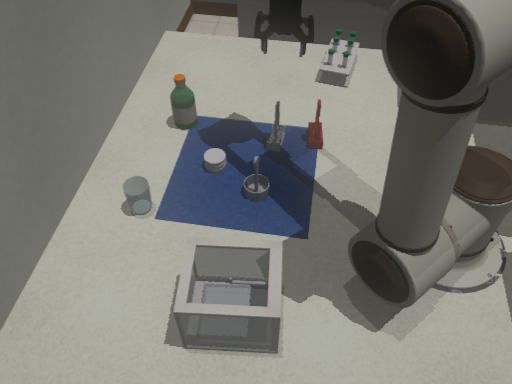

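```bash
cat > fit.py <<'E'
from h import *
def box(x0,x1,y0,y1,z0,z1): return np.array([[x,y,z] for x in(x0,x1) for y in(y0,y1) for z in(z0,z1)],float)/1000
RACK=[box(-20,20,-43,43,0,30),box(-3,3,-22,-17,30,90),box(-3,3,17,22,30,90),box(-3,3,-20,20,88,100),box(-4,4,-13,13,100,142)]
CAB=[box(-99,99,-85,85,0,170)]
def place(P,q):
    c,s=np.cos(q[2]),np.sin(q[2]); return P@np.array([[c,s,0],[-s,c,0],[0,0,1]])+[q[0],q[1],q[3] if len(q)>3 else 0]
K=4
def sil(parts,q,cam):
    m=np.zeros((384*K,512*K),np.uint8)
    for P in parts:
        u=proj(cam,place(P,q))*K+K/2
        cv2.fillConvexPoly(m,cv2.convexHull(u.astype(np.float32)).astype(np.int32),1)
    return cv2.resize(m.astype(np.float32),(512,384),interpolation=cv2.INTER_AREA)
def iou(parts,q,views):
    e=0
    for cam,m in views:
        s=sil(parts,q,cam); e+=np.minimum(s,m).sum()/np.maximum(s,m).sum()
    return e/len(views)
def fit(parts,q0,views):
    from scipy.optimize import minimize
    best=None
    for a in (-.2,-.07,.07,.2):
        s=np.array([[0,0,0],[.008,0,0],[0,.008,0],[0,0,.12]])+np.array([q0[0],q0[1],q0[2]+a])
        r=minimize(lambda q:-iou(parts,q,views),s[0],method="Nelder-Mead",options=dict(initial_simplex=s,xatol=1e-4,fatol=1e-5,maxiter=200))
        if best is None or r.fun<best.fun: best=r
    return best
E
python3 - <<'E'
from fit import *
cw=np.load("w1.npy",allow_pickle=True).item()
V={}
cams={"wrist":cw,"scene":calibration("scene"),"side":calibration("side")}
V["rack"]=[("wrist",cv2.imread("pics/m1.png",0)>0)]
for n in("scene","side"):
    for t,x in(("rack",[.465,-.295,.07]),("cabinet",[.482,.278,.09])):
        r=outline_of(n,t); u=proj(cams[n],[x])[0]
        for d in r: 
            ce=np.argwhere(d["mask"]).mean(0)[::-1]; print(n,t,d["p"],d["mask"].sum(),ce.round(),u.round())
        d=min(r,key=lambda d:np.linalg.norm(np.argwhere(d["mask"]).mean(0)[::-1]-u))
        V.setdefault(t,[]).append((n,d["mask"]))
np.save("V.npy",{"V":V,"cams":cams},allow_pickle=True)
for t,parts,q0 in(("rack",RACK,[.467,-.294,0]),("cabinet",CAB,[.482,.278,0])):
    for sel in (None,"wrist","scene","side"):
        vs=[(cams[n],m.astype(np.float32)) for n,m in V[t] if sel in(None,n)]
        if not vs: continue
        r=fit(parts,q0,vs); print(t,sel,r.x.round(4),np.degrees(r.x[2]).round(1),-r.fun)
E
```

```text
scene rack 0.83 534 [223. 142.] [201. 156.]
scene rack 0.71 470 [202. 162.] [201. 156.]
scene cabinet 0.75 8619 [346. 270.] [347. 270.]
side rack 0.72 464 [315. 129.] [277. 123.]
side rack 0.69 501 [276. 132.] [277. 123.]
side cabinet 0.67 11415 [229. 295.] [233. 294.]
rack None [ 0.4676 -0.2947 -0.0957] -5.5 0.901817262172699
rack wrist [ 0.4678 -0.2938 -0.0816] -4.7 0.936025083065033
rack scene [ 0.4679 -0.2944 -0.1563] -9.0 0.8817397356033325
rack side [ 0.4673 -0.2955 -0.1047] -6.0 0.922535240650177
cabinet None [0.4838 0.2773 0.1019] 5.8 0.9703913331031799
cabinet scene [0.483  0.2772 0.0982] 5.6 0.9693755507469177
cabinet side [0.4843 0.2772 0.108 ] 6.2 0.972888708114624
```

```bash
python3 - <<'E'
from fit import *
D=np.load("V.npy",allow_pickle=True).item();cams=D["cams"]
qc=[.4838,.2773,.1019]; qr=[.4676,-.2947,-.09]
def lines(img,cam,P,q,col,S,o):
    u=((proj(cam,place(np.array(P,float)/1000,q))-o+.5)*S).astype(int)
    cv2.polylines(img,[u.reshape(-1,1,2)],True,col,1)
out=[]
for n,o in(("scene",(280,200)),("side",(165,225))):
    im=cv2.imread(f"pics/{n}1.png")[o[1]:o[1]+135,o[0]:o[0]+135]; S=400/135
    im=cv2.resize(im,(400,400),interpolation=2)
    for z in(0,170): lines(im,cams[n],[[-99,-85,z],[99,-85,z],[99,85,z],[-99,85,z]],qc,(0,0,255),S,o)
    lines(im,cams[n],[[-74,-65,170],[78,-65,170],[78,65,170],[-74,65,170]],qc,(0,255,0),S,o)
    lines(im,cams[n],[[-95,0,145],[6,0,145],[6,0,157]],qc,(255,0,0),S,o)
    out.append(im)
cv2.imwrite("pics/o1.png",np.hstack(out)); out=[]
for n,o,f in(("scene",(170,120),"scene1"),("side",(245,90),"side1"),("wrist",(230,100),"w1")):
    im=cv2.imread(f"pics/{f}.png")[o[1]:o[1]+80,o[0]:o[0]+64]; S=260/64
    im=cv2.resize(im,(260,325),interpolation=2)
    for z in(0,30): lines(im,cams[n],[[-20,-43,z],[20,-43,z],[20,43,z],[-20,43,z]],qr,(0,0,255),S,o)
    lines(im,cams[n],[[0,-13,100],[0,13,100],[0,13,142],[0,-13,142]],qr,(0,255,0),S,o)
    out.append(im)
cv2.imwrite("pics/o2.png",np.hstack(out))
E
```

```text
(no output)
```

View pics/o1.png

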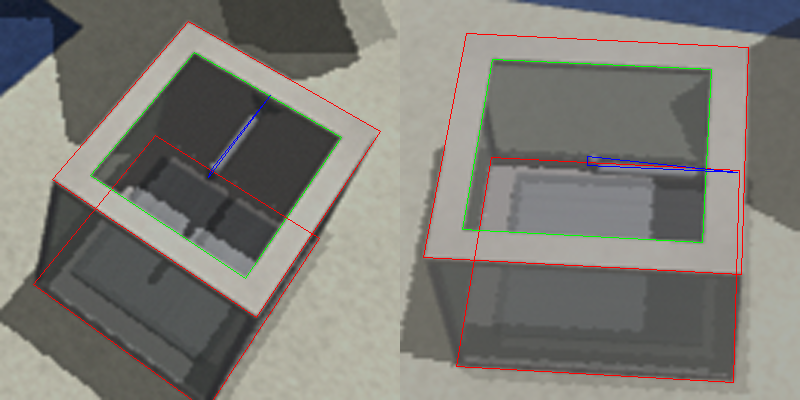

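View pics/o2.png

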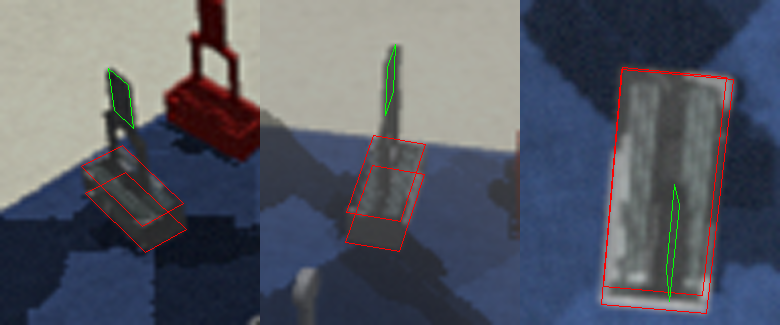

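```bash
python3 -m pendant '[[[1,0.0112,0.0082,0.02,0.061],[1,0,0,0.035,0],[1,0,0,0.035,0],[1,0,0,0,0],[1,0,0,0,0]]]' 40
python3 - <<'E'
from fit import *
s=get_state();print(s["clock"],s["ee_pos"],Ro.from_quat(s["ee_rot"]).as_matrix().round(3)[:,1])
c=calibration("wrist");im=grab_frame("wrist");cv2.imwrite("pics/w2.png",im)
r=outline_of("wrist","rack")
vs=None
for d in r:
    ce=np.argwhere(d["mask"]).mean(0);print(d["p"],d["mask"].sum(),ce)
d=min(r,key=lambda d:abs(np.argwhere(d["mask"]).mean(0)[1]-256))
r=fit(RACK,[.4676,-.2947,-.09],[(c,d["mask"].astype(np.float32))]);print(r.x,np.degrees(r.x[2]),r.fun)
D=np.load("V.npy",allow_pickle=True).item()
vs=[(D["cams"][n],m.astype(np.float32)) for n,m in D["V"]["rack"]]+[(c,d["mask"].astype(np.float32))]
r=fit(RACK,[.4676,-.2947,-.09],vs);print(r.x,np.degrees(r.x[2]),r.fun)
E
```

```text
clock: 2.53
ee_pos: [0.4682, -0.2937, 0.3636]
ee_rot: [0.739, 0.673, -0.0, 0.002]
ft_force: [0.7, -0.2, 1.6]
opening: 0.0854
2.5333 [ 0.46817785 -0.29366342  0.36363669] [ 0.996 -0.093  0.003]
0.93 4103 [205.52595662 155.07945406]
0.74 2629 [167.8086725  257.77329783]
[ 0.46755971 -0.29390152 -0.09377875] -5.37312653581951 -0.9678975343704224
[ 0.46757865 -0.2943247  -0.09407608] -5.390162115405686 -0.9179077744483948
```

View pics/w2.png

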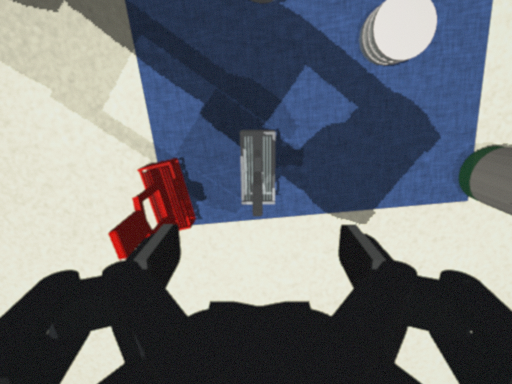

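```bash
python3 -m pendant '[[[1,0,0,0.025,0],[1,0,0,0.03,0],[1,0,0,0.025,0],[1,0,0,0,0],[1,0,0,0,0]]]' 40
```

```text
clock: 3.05
ee_pos: [0.4707, -0.2964, 0.2938]
ee_rot: [0.739, 0.673, 0.001, 0.01]
ft_force: [0.6, -0.3, 0.1]
opening: 0.0852
```

```bash
python3 -m pendant '[[[1,0.002,-0.003,0.009,0],[1,0,0,0,0],[1,0,0,0,0]]]' 40
python3 - <<'E'
from h import *
s=get_state();print(s["clock"],s["ee_pos"],s["ee_rot"],Ro.from_quat(s["ee_rot"]).as_matrix().round(4))
E
```

```text
clock: 3.3
ee_pos: [0.4686, -0.295, 0.2896]
ee_rot: [0.739, 0.673, 0.001, 0.013]
ft_force: [1.1, -0.3, 0.5]
opening: 0.0852
3.3 [ 0.4686199  -0.294957    0.28960633] [0.73928781 0.67325747 0.00130703 0.01327393] [[ 0.0934  0.9954  0.0198]
 [ 0.9955 -0.0931 -0.0179]
 [-0.0159  0.0214 -0.9996]]
```

```bash
cat > st.py <<'E'
from h import *
s=get_state();M=Ro.from_quat(s["ee_rot"]).as_matrix();z=M[:,2];print(round(s["clock"],2),"tcp",s["ee_pos"].round(4),"z",z.round(4),"yaw",np.degrees(np.arctan2(M[1,1],M[0,1])).round(2),"gp",(s["ee_pos"]+.155*z).round(4),"q",np.array(s["joint_pos"]).round(3),"F",s["ft_force"].round(1),"T",np.array(s["wrist_torque"]).round(2),"op",round(s["opening"],4))
E
python3 -m pendant '[[[1,0,0,0,0],[1,0,0,0,0]]]' >/dev/null; python3 st.py
python3 -m pendant '[[[1,0,0,-0.03,0]]]'>/dev/null; python3 st.py
python3 -m pendant '[[[1,0,0,0,0]]]'>/dev/null; python3 st.py
python3 -m pendant '[[[1,0,0,0,0]]]'>/dev/null; python3 st.py
```

```text
3.47 tcp [ 0.4688 -0.2951  0.2916] z [ 0.0218 -0.0196 -0.9996] yaw -5.34 gp [ 0.4722 -0.2981  0.1367] q [-7.010e-01  1.630e-01  1.656e+00 -1.000e-03  1.293e+00 -6.070e-01] F [ 0.9 -0.1  0.2] T [-0.04  0.03  0.06] op 0.0852
3.55 tcp [ 0.4676 -0.2941  0.3178] z [ 0.0166 -0.0153 -0.9997] yaw -5.35 gp [ 0.4701 -0.2965  0.1629] q [-7.010e-01  1.420e-01  1.625e+00 -1.000e-03  1.352e+00 -6.070e-01] F [-0.8 -1.  -1.9] T [0.04 0.03 0.08] op 0.0856
3.63 tcp [ 0.4682 -0.2946  0.3232] z [ 0.0218 -0.0195 -0.9996] yaw -5.33 gp [ 0.4716 -0.2976  0.1682] q [-7.010e-01  1.380e-01  1.619e+00 -1.000e-03  1.356e+00 -6.070e-01] F [ 1.7 -0.6  1.5] T [-0.   -0.01 -0.05] op 0.0853
3.72 tcp [ 0.4682 -0.2945  0.3239] z [ 0.0224 -0.0201 -0.9995] yaw -5.33 gp [ 0.4717 -0.2976  0.1689] q [-7.010e-01  1.370e-01  1.618e+00 -1.000e-03  1.356e+00 -6.070e-01] F [-1.1 -0.2 -1.2] T [ 0.07 -0.01  0.02] op 0.0855
```

```bash

python3 -m pendant '[[[1,0,0,0,0],[1,0,0,0,0],[1,0,0,0,0],[1,0,0,0,0]]]'>/dev/null; python3 st.py
python3 -m pendant '[[[1,0,0,0.012,0]]]'>/dev/null; python3 st.py
python3 -m pendant '[[[1,0,0,0.012,0]]]'>/dev/null; python3 st.py
python3 -m pendant '[[[1,0,0,0,0]]]'>/dev/null; python3 st.py
python3 -m pendant '[[[1,0,0,0,0]]]'>/dev/null; python3 st.py
```

```text
4.05 tcp [ 0.4684 -0.2946  0.3247] z [ 0.0239 -0.0213 -0.9995] yaw -5.33 gp [ 0.472  -0.2979  0.1698] q [-7.010e-01  1.360e-01  1.617e+00 -1.000e-03  1.356e+00 -6.070e-01] F [ 0.2 -0.1 -0.2] T [0.07 0.01 0.04] op 0.0852
4.13 tcp [ 0.4689 -0.2951  0.3141] z [ 0.0261 -0.0231 -0.9994] yaw -5.32 gp [ 0.473  -0.2987  0.1592] q [-7.000e-01  1.440e-01  1.630e+00 -1.000e-03  1.332e+00 -6.070e-01] F [ 0.6 -0.7  1.1] T [0.   0.06 0.  ] op 0.0855
4.22 tcp [ 0.4692 -0.2953  0.3011] z [ 0.0262 -0.0232 -0.9994] yaw -5.32 gp [ 0.4733 -0.2989  0.1462] q [-7.000e-01  1.550e-01  1.646e+00 -1.000e-03  1.306e+00 -6.070e-01] F [ 1.   0.1 -1.2] T [ 0.03 -0.   -0.02] op 0.0855
4.3 tcp [ 0.4688 -0.2951  0.298 ] z [ 0.0235 -0.021  -0.9995] yaw -5.33 gp [ 0.4725 -0.2983  0.1431] q [-7.010e-01  1.570e-01  1.649e+00 -1.000e-03  1.303e+00 -6.070e-01] F [ 0.  -0.1 -0.8] T [-0.01 -0.    0.09] op 0.0856
4.38 tcp [ 0.4688 -0.295   0.297 ] z [ 0.0224 -0.02   -0.9995] yaw -5.33 gp [ 0.4722 -0.2981  0.142 ] q [-7.010e-01  1.580e-01  1.650e+00 -1.000e-03  1.303e+00 -6.070e-01] F [-0.3 -0.4  0.6] T [-0.05  0.06  0.01] op 0.0855
```

```bash

python3 -m pendant '[[[1,0.0036,-0.0052,0.008,0],[1,0,0,0.008,0],[1,0,0,0,0],[1,0,0,0,0]]]'>/dev/null; python3 st.py
python3 - <<'E'
from h import *
cv2.imwrite("pics/w3.png",grab_frame("wrist")); cv2.imwrite("pics/s3.png",cv2.resize(grab_frame("side")[40:190,200:370],None,fx=4,fy=4,interpolation=2))
E
```

```text
4.72 tcp [ 0.4636 -0.2907  0.2782] z [ 0.0211 -0.019  -0.9996] yaw -5.33 gp [ 0.4668 -0.2936  0.1233] q [-7.010e-01  1.610e-01  1.688e+00 -1.000e-03  1.265e+00 -6.070e-01] F [-1.2  0.1  1. ] T [ 0.04 -0.03 -0.01] op 0.0852
```

View pics/w3.png

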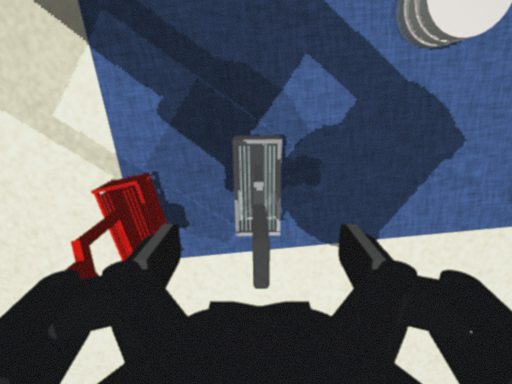

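View pics/s3.png

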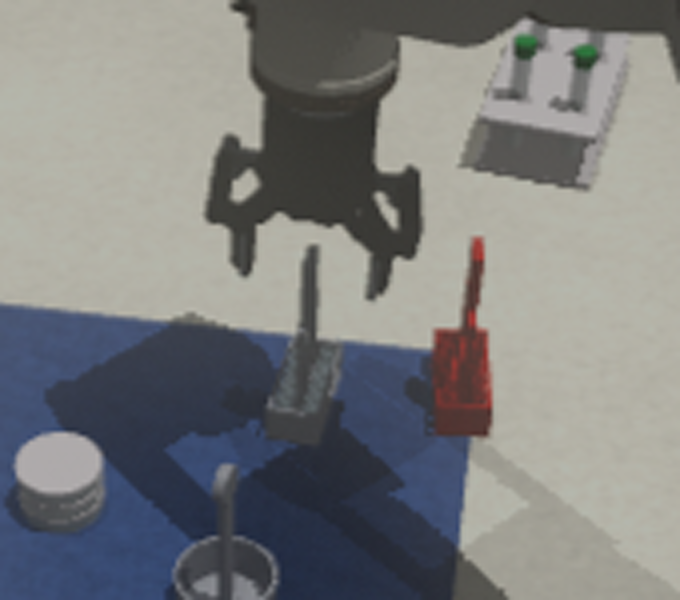

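```bash

python3 -m pendant '[[[-1,0,0,0,0],[-1,0,0,0,0],[-1,0,0,0,0],[-1,0,0,0,0],[-1,0,0,0,0],[-1,0,0,0,0]]]' 50 >/dev/null; python3 st.py
python3 -m pendant '[[[-1,0,0,0,0],[-1,0,0,0,0],[-1,0,0,0,0],[-1,0,0,0,0]]]' 50 >/dev/null; python3 st.py
```

```text
5.32 tcp [ 0.464  -0.2911  0.2799] z [ 0.0232 -0.0207 -0.9995] yaw -5.33 gp [ 0.4676 -0.2943  0.125 ] q [-7.010e-01  1.600e-01  1.685e+00 -1.000e-03  1.265e+00 -6.070e-01] F [-0.6 -0.4  0.3] T [0.02 0.05 0.01] op 0.0125
5.65 tcp [ 0.4638 -0.2911  0.2803] z [ 0.0222 -0.0209 -0.9995] yaw -5.33 gp [ 0.4672 -0.2944  0.1253] q [-0.701  0.16   1.685 -0.002  1.267 -0.607] F [-1.2  0.1  0.6] T [-0.    0.21  0.07] op 0.0071
```

```bash

python3 -m pendant '[[[-1,0,0,-0.012,0],[-1,0,0,-0.025,0],[-1,0,0,-0.03,0],[-1,0,0,-0.03,0],[-1,0,0,-0.03,0],[-1,0,0,-0.03,0],[-1,0,0,-0.03,0],[-1,0,0,-0.02,0]]]' >/dev/null; python3 st.py
python3 -m pendant '[[[-1,0,0,-0.01,0],[-1,0,0,-0.005,0],[-1,0,0,0,0]]]' >/dev/null; python3 st.py
python3 - <<'E'
from h import *
cv2.imwrite("pics/w4.png",grab_frame("wrist")); cv2.imwrite("pics/s4.png",grab_frame("side"))
E
```

```text
6.32 tcp [ 0.4578 -0.2854  0.4963] z [ 0.0165 -0.0148 -0.9998] yaw -5.33 gp [ 0.4603 -0.2877  0.3413] q [-7.000e-01  5.500e-02  1.360e+00 -1.000e-03  1.704e+00 -6.070e-01] F [ 1.1 -0.6 -1.1] T [ 0.02 -0.   -0.  ] op 0.0073
6.57 tcp [ 0.4565 -0.2841  0.5197] z [ 0.0235 -0.0203 -0.9995] yaw -5.31 gp [ 0.4601 -0.2872  0.3648] q [-0.7    0.05   1.319 -0.     1.742 -0.607] F [ 0.4 -0.2 -2.4] T [-0.   -0.01  0.  ] op 0.0077
```

View pics/w4.png

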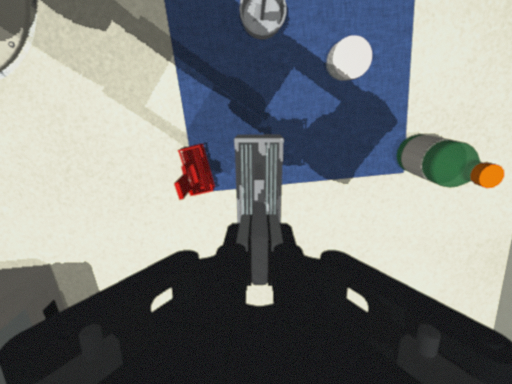

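View pics/s4.png

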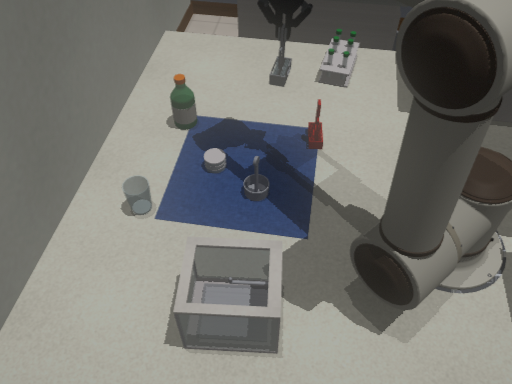

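```bash

python3 -m pendant '[[[-1,0.015,0,0,0],[-1,0.03,0.001,0,0],[-1,0.04,0.001,0,0],[-1,0.04,0.001,0,0],[-1,0.04,0.001,0,0],[-1,0.04,0.001,0,0],[-1,0.04,0.001,0,0],[-1,0.03,0.001,0,0]]]' >/dev/null; python3 st.py
```

```text
7.33 tcp [ 0.4889 -0.0035  0.5029] z [ 0.0068 -0.0123 -0.9999] yaw -5.89 gp [ 0.4899 -0.0054  0.3479] q [-0.162 -0.047  1.449 -0.011  1.731 -0.061] F [ 0.2 -1.  -1.2] T [-0.04  0.02 -0.  ] op 0.0076
```

```bash

python3 -m pendant '[[[-1,0.035,0.003,-0.006,-0.02],[-1,0.04,0.004,-0.006,-0.02],[-1,0.04,0.004,-0.006,-0.02],[-1,0.04,0.004,-0.002,-0.02],[-1,0.035,0.004,0,-0.02],[-1,0.025,0.004,0,-0.015],[-1,0.012,0.002,0,-0.01],[-1,0,0,0,0]]]' >/dev/null; python3 st.py
python3 -m pendant '[[[-1,0,0,0,0],[-1,0,0,0,0]]]' >/dev/null; python3 st.py
```

```text
8.0 tcp [0.5138 0.2425 0.5105] z [-0.0084 -0.0127 -0.9999] yaw 6.36 gp [0.5125 0.2405 0.3555] q [ 0.308  0.128  1.253 -0.01   1.773  0.195] F [-0.7  0.4 -2.1] T [-0.01 -0.05 -0.02] op 0.0076
8.17 tcp [0.5132 0.2435 0.5083] z [-0.0118 -0.0139 -0.9998] yaw 6.45 gp [0.5114 0.2414 0.3533] q [ 0.31   0.129  1.256 -0.01   1.772  0.195] F [-0.1  0.2 -2.4] T [-0.02 -0.05  0.03] op 0.0077
```

```bash

python3 -m pendant '[[[-1,0.015,0.006,0,0.007],[-1,0.015,0.006,0,0],[-1,0.008,0.004,0,0],[-1,0,0,0,0],[-1,0,0,0,0]]]' >/dev/null; python3 st.py
python3 - <<'E'
from h import *
cv2.imwrite("pics/w5.png",grab_frame("wrist")); cv2.imwrite("pics/side5.png",grab_frame("side")); cv2.imwrite("pics/scene5.png",grab_frame("scene"))
for n in("scene","side"):
    for t in("rack","hook"):
        r=tip_of(n,t); print(n,t,[(d["p"],d["centre"]) for d in r])
E
```

```text
8.58 tcp [0.526  0.2818 0.5068] z [-0.0131 -0.0152 -0.9998] yaw 5.52 gp [0.524  0.2795 0.3518] q [ 0.365  0.191  1.187 -0.01   1.781  0.267] F [-0.4  0.5 -2. ] T [-0.01 -0.   -0.02] op 0.0074
scene rack [(0.93, [0.3504, -0.3239, 0.0027]), (0.7, [0.5221, 0.2771, 0.2252])]
scene hook []
side rack [(0.9, [0.5224, 0.2817, 0.2298]), (0.48, [0.3495, -0.3213, 0.0039])]
side hook [(0.76, [0.4695, 0.2761, 0.146])]
```

View pics/w5.png

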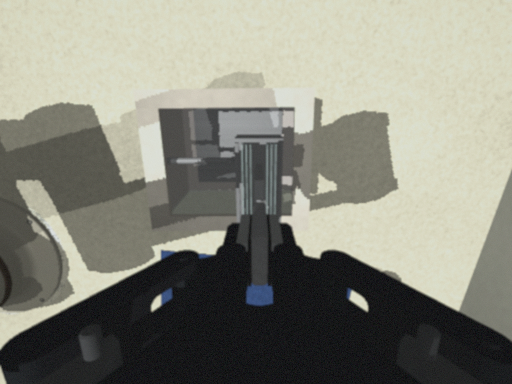

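View pics/side5.png

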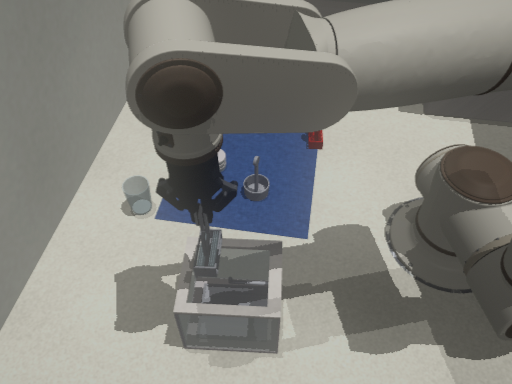

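View pics/scene5.png

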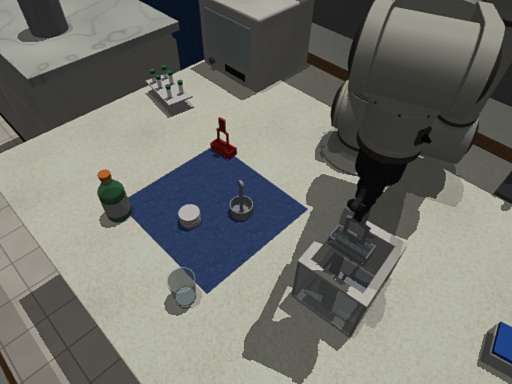

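```bash
cat > ov.py <<'E'
from fit import *
import sys
def overlay(tag,fn,n,cam,s,qc,off=.125):
    M=Ro.from_quat(s["ee_rot"]).as_matrix(); gp=s["ee_pos"]+.155*M[:,2]
    Rr=np.c_[M[:,1],-M[:,0],-M[:,2]]
    Rr=np.c_[M[:,1],np.cross(-M[:,2],M[:,1]),-M[:,2]]
    o=gp-off*Rr[:,2]
    im=cv2.resize(cv2.imread(fn),(1536,1152),interpolation=2)
    def L(P,f,col):
        u=((proj(cam,f(np.array(P,float)/1000))+.5)*3).astype(int); cv2.polylines(im,[u.reshape(-1,1,2)],True,col,1)
    fr=lambda P:P@Rr.T+o
    for z in(0,30): L([[-20,-43,z],[20,-43,z],[20,43,z],[-20,43,z]],fr,(0,0,255))
    L([[0,-13,100],[0,13,100],[0,13,142],[0,-13,142]],fr,(0,255,0)); L([[0,-17,44],[0,17,44],[0,17,84],[0,0,90],[0,-17,84]],fr,(0,255,255))
    fc=lambda P:place(P,qc)
    L([[-99,-85,170],[99,-85,170],[99,85,170],[-99,85,170]],fc,(0,0,255))
    L([[-74,-65,170],[78,-65,170],[78,65,170],[-74,65,170]],fc,(0,255,0))
    L([[-95,0,145],[6,0,145],[6,0,157]],fc,(255,0,0))
    cr={"scene":(280,170),"side":(150,200),"wrist":(130,70)}[n]
    c=im[cr[1]*3:cr[1]*3+450,cr[0]*3:cr[0]*3+540]
    cv2.imwrite(f"pics/{tag}_{n}.png",c)
    c,sn=np.cos(qc[2]),np.sin(qc[2]); h=np.array([qc[0]-.014*c,qc[1]-.014*sn,.145]); d=o-h
    return np.array([c*d[0]+sn*d[1],-sn*d[0]+c*d[1],d[2]])
QC=[.4838,.2773,.1019]
E
python3 - <<'E'
from ov import *
s=get_state()
for n,f in(("scene","pics/scene5.png"),("side","pics/side5.png"),("wrist","pics/w5.png")): h=overlay("o5",f,n,calibration(n),s,QC)
print("rack in hook axes mm",(h*1000).round(1))
E
```

```text
rack in hook axes mm [52.3 -3.8 82.3]
```

View pics/o5_wrist.png

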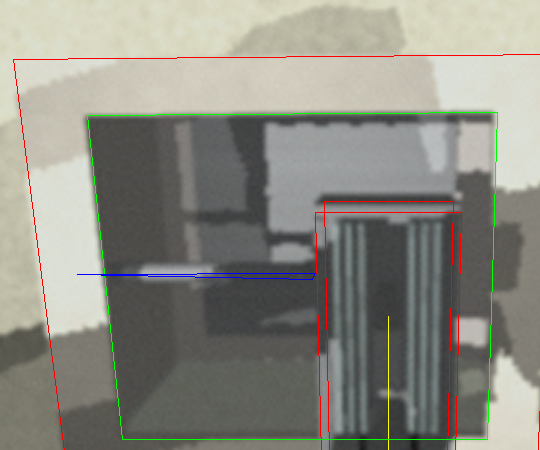

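View pics/o5_side.png

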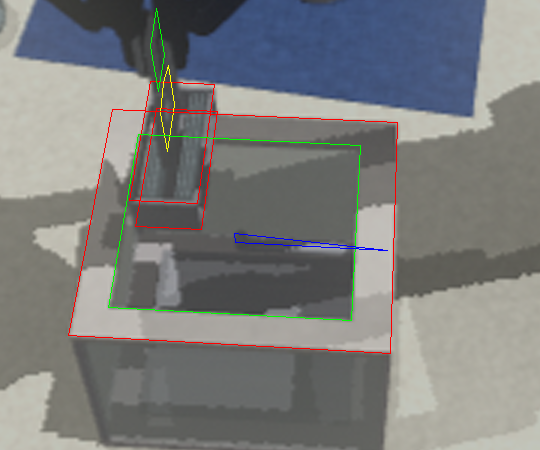

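View pics/o5_scene.png

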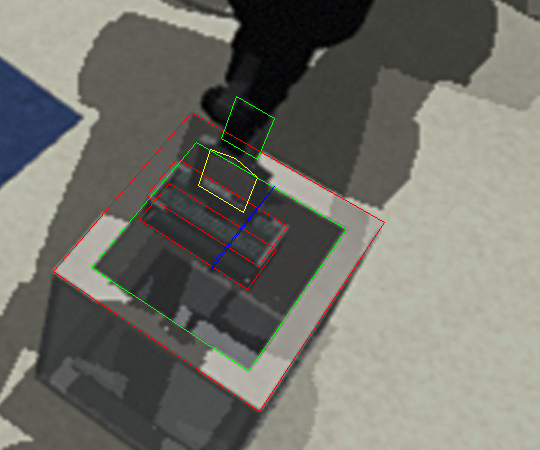

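```bash
cat > hk.py <<'E'
from ov import *
def rk(q,s,off=.125):
    M=Ro.from_quat(s["ee_rot"]).as_matrix(); gp=s["ee_pos"]+.155*M[:,2]; o=gp+off*M[:,2]
    c,sn=np.cos(q[2]),np.sin(q[2]); h=np.array([q[0]-.014*c,q[1]-.014*sn,.145])
    f=lambda d:np.array([c*d[0]+sn*d[1],-sn*d[0]+c*d[1],d[2]])
    e=gp+(.125-.09)*M[:,2]
    return (f(o-h)*1000).round(1),(f(e-h)*1000).round(1)
if __name__=="__main__":
    print("origin/arch in hook mm",*rk(QC,get_state()))
E
python3 -m pendant '[[[-1,0.003,0,0.01,0],[-1,0,0,0.02,0],[-1,0,0,0.02,0],[-1,0,0,0.01,0],[-1,0,0,0,0],[-1,0,0,0,0]]]' >/dev/null; python3 st.py; python3 hk.py
```

```text
9.43 tcp [0.524  0.2836 0.4435] z [-0.0113 -0.0143 -0.9998] yaw 5.46 gp [0.5223 0.2814 0.2885] q [ 0.369  0.19   1.314 -0.009  1.653  0.273] F [ 0.2  0.  -0.8] T [ 0.01 -0.03  0.01] op 0.0076
origin/arch in hook mm [51.1 -1.5 18.5] [ 52.3  -0.3 108.5]
```

```bash

python3 -m pendant '[[[-1,0,0.002,0.012,0],[-1,0,0,0.015,0],[-1,0,0,0.015,0],[-1,0,0,0.01,0],[-1,0,0,0,0],[-1,0,0,0,0]]]' >/dev/null; python3 st.py; python3 hk.py
```

```text
9.93 tcp [0.5264 0.2833 0.3908] z [-0.0067 -0.0125 -0.9999] yaw 5.46 gp [0.5253 0.2814 0.2358] q [ 0.367  0.206  1.4   -0.009  1.546  0.272] F [ 0.4 -0.5 -0.6] T [ 0.   -0.02  0.01] op 0.0075
origin/arch in hook mm [ 54.8  -1.6 -34.1] [55.5 -0.6 55.9]
```

```bash

python3 -m pendant '[[[-1,0,-0.001,0.01,0],[-1,0,0,0.013,0],[-1,0,0,0.007,0],[-1,0,0,0,0],[-1,0,0,0,0]]]' >/dev/null; python3 st.py; python3 hk.py
python3 - <<'E'
from ov import *
s=get_state()
for n in("scene","side","wrist"):
    c=calibration(n);cv2.imwrite(f"pics/{n}6.png",grab_frame(n)); overlay("o6",f"pics/{n}6.png",n,c,s,QC)
E
```

```text
10.35 tcp [0.5254 0.2829 0.3594] z [-0.0044 -0.0117 -0.9999] yaw 5.46 gp [0.5247 0.2811 0.2044] q [ 0.367  0.217  1.451 -0.009  1.482  0.273] F [ 0.5 -0.3 -1.4] T [-0.06 -0.05 -0.03] op 0.0074
origin/arch in hook mm [ 54.4  -1.8 -65.6] [54.9 -0.8 24.4]
```

View pics/o6_side.png

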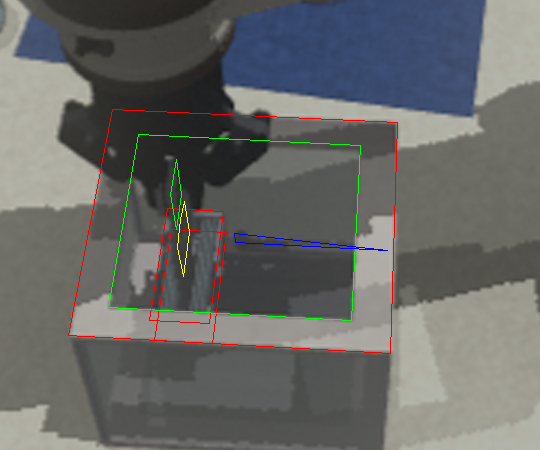

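View pics/o6_scene.png

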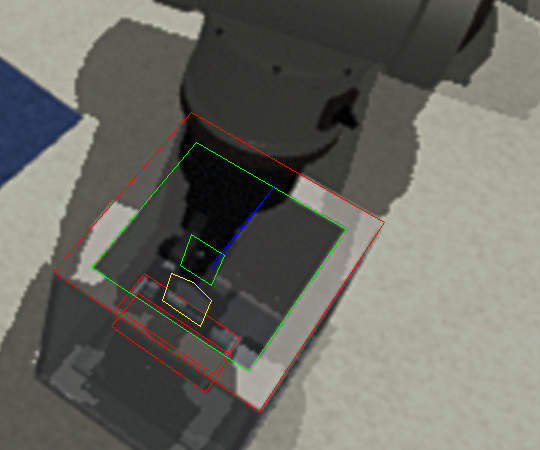

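View pics/o6_wrist.png

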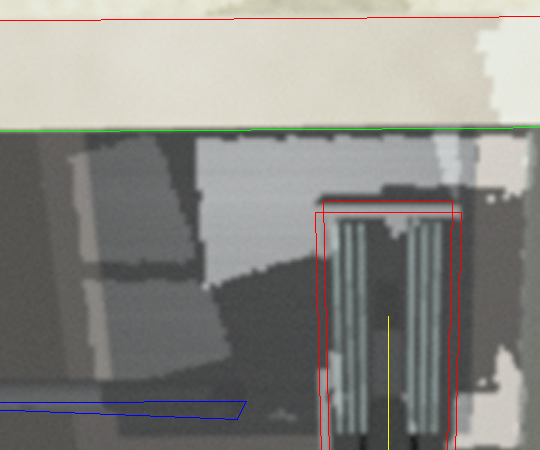

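```bash

python3 -m pendant '[[[-1,0.001,-0.01,0,0],[-1,0,-0.012,0,0],[-1,0,-0.006,0,0],[-1,0,0,0,0],[-1,0,0,0,0]]]' >/dev/null; python3 st.py; python3 hk.py
```

```text
10.92 tcp [0.4952 0.2813 0.3618] z [-0.0015 -0.0104 -0.9999] yaw 5.45 gp [0.4949 0.2797 0.2068] q [ 0.384  0.159  1.514 -0.009  1.473  0.289] F [-0.3  0.2 -2.5] T [ 0.01 -0.03 -0.  ] op 0.0071
origin/arch in hook mm [ 25.   -0.  -63.2] [25.2  0.9 26.8]
```

```bash

python3 -m pendant '[[[-1,0,-0.002,0.002,0],[-1,0,-0.008,0.001,0],[-1,0,-0.01,0.001,0]]]' >/dev/null; python3 st.py; python3 hk.py
python3 -m pendant '[[[-1,0,-0.01,0.001,0],[-1,0,-0.006,0,0],[-1,0,0,0,0],[-1,0,0,0,0]]]' >/dev/null; python3 st.py; python3 hk.py
```

```text
11.17 tcp [0.4755 0.2793 0.3578] z [-3.000e-04 -1.000e-02 -9.999e-01] yaw 5.42 gp [0.4754 0.2777 0.2028] q [ 0.394  0.124  1.563 -0.009  1.459  0.3  ] F [-1.1  1.  -2.2] T [-0.03 -0.02  0.02] op 0.0076
origin/arch in hook mm [  5.6   0.  -67.2] [ 5.7  0.9 22.8]
11.5 tcp [0.4554 0.2774 0.3564] z [-0.0012 -0.0102 -0.9999] yaw 5.46 gp [0.4553 0.2758 0.2015] q [ 0.405  0.087  1.606 -0.009  1.454  0.311] F [ 0.1 -0.1 -1.2] T [-0.03 -0.02 -0.01] op 0.0076
origin/arch in hook mm [-14.8   0.2 -68.5] [-14.6   1.1  21.5]
```

```bash

python3 -m pendant '[[[-1,0,0,0.007,0],[-1,0,0,0.007,0],[-1,0,0,0,0],[-1,0,0,0,0]]]' >/dev/null; python3 st.py; python3 hk.py
python3 - <<'E'
from ov import *
s=get_state()
for n in("scene","side"):
    c=calibration(n);cv2.imwrite(f"pics/{n}7.png",grab_frame(n)); overlay("o7",f"pics/{n}7.png",n,c,s,QC)
    im=cv2.imread(f"pics/{n}7.png"); cr={"scene":(280,170),"side":(150,200)}[n]
    cv2.imwrite(f"pics/p7_{n}.png",cv2.resize(im[cr[1]:cr[1]+150,cr[0]:cr[0]+180],None,fx=4,fy=4,interpolation=2))
E
```

```text
11.83 tcp [0.4558 0.2773 0.3409] z [-6.000e-04 -1.010e-02 -9.999e-01] yaw 5.45 gp [0.4557 0.2757 0.186 ] q [ 0.405  0.096  1.628 -0.009  1.422  0.311] F [-0.1 -1.2 -1.7] T [0.04 0.02 0.  ] op 0.007
origin/arch in hook mm [-14.3   0.  -84. ] [-14.2   0.9   6. ]
```

View pics/o7_side.png

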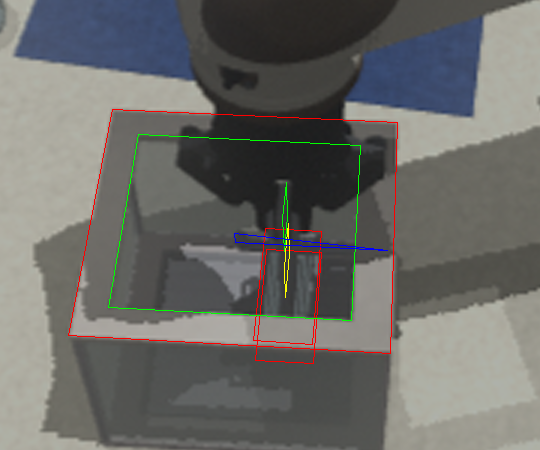

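View pics/p7_side.png

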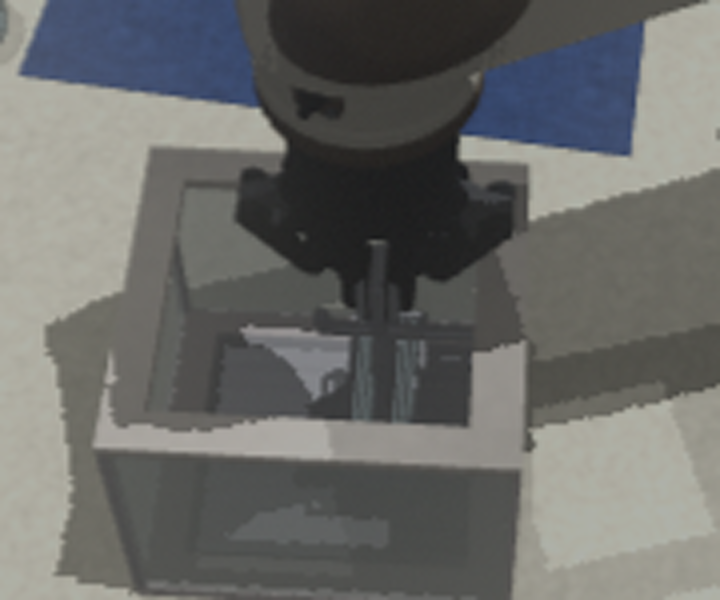

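View pics/p7_scene.png

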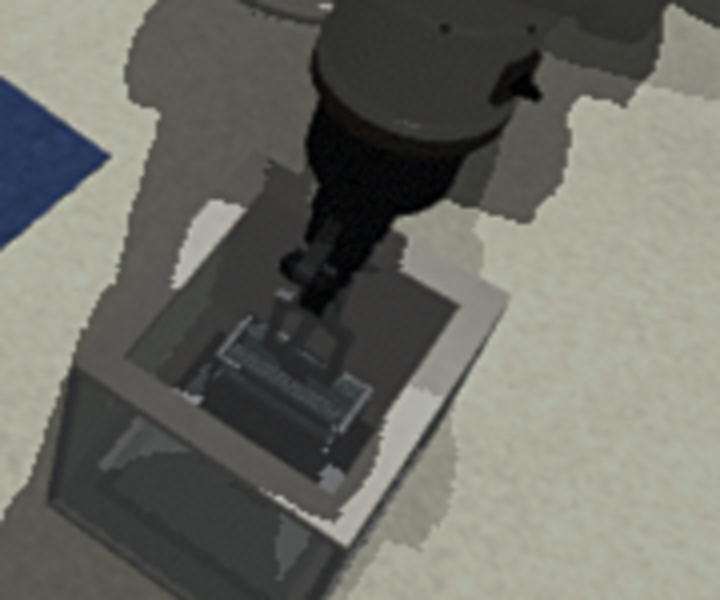

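```bash

python3 -m pendant '[[[-1,0,0,0.003,0],[-1,0,0,0,0]]]' >/dev/null; python3 st.py; python3 hk.py
python3 -m pendant '[[[-1,0,0,0.002,0],[-1,0,0,0,0]]]' >/dev/null; python3 st.py; python3 hk.py
```

```text
12.1 tcp [0.4561 0.2772 0.338 ] z [-4.000e-04 -1.000e-02 -9.999e-01] yaw 5.44 gp [0.456  0.2757 0.183 ] q [ 0.404  0.099  1.631 -0.009  1.416  0.311] F [ 0.7 -0.3 -1.6] T [ 0.01 -0.03 -0.02] op 0.0075
origin/arch in hook mm [-14.  -0. -87.] [-13.9   0.9   3. ]
12.27 tcp [0.4561 0.2772 0.3358] z [-4.e-04 -1.e-02 -1.e+00] yaw 5.44 gp [0.4561 0.2757 0.1808] q [ 0.404  0.1    1.634 -0.009  1.411  0.311] F [-0.7 -0.1 -2.3] T [-0.01  0.01 -0.02] op 0.0075
origin/arch in hook mm [-13.9  -0.1 -89.2] [-13.8   0.8   0.8]
```

```bash

python3 -m pendant '[[[-1,0,0,0.002,0],[-1,0,0,0,0]]]' >/dev/null; python3 st.py; python3 hk.py
python3 -m pendant '[[[-1,0,0,0.002,0],[-1,0,0,0,0]]]' >/dev/null; python3 st.py; python3 hk.py
```

```text
12.43 tcp [0.4564 0.2773 0.3353] z [ 0.0019 -0.009  -1.    ] yaw 5.44 gp [0.4566 0.2759 0.1803] q [ 0.404  0.1    1.635 -0.009  1.408  0.311] F [-0.4 -1.1 -0.5] T [-0.16  0.2   0.01] op 0.0076
origin/arch in hook mm [-13.    0.2 -89.7] [-13.1   1.    0.3]
12.6 tcp [0.4564 0.2773 0.3354] z [ 0.0046 -0.0081 -1.    ] yaw 5.45 gp [0.4571 0.276  0.1804] q [ 0.404  0.099  1.636 -0.009  1.405  0.311] F [-0.   0.7 -1.5] T [-0.1  -0.05  0.02] op 0.0073
origin/arch in hook mm [-12.2   0.4 -89.6] [-12.5   1.2   0.4]
```

```bash

python3 -m pendant '[[[-0.75,0,0,0,0],[-0.7,0,0,0,0],[-0.6,0,0,0,0],[-0.5,0,0,0,0],[-0.5,0,0,0,0]]]' >/dev/null; python3 st.py; python3 hk.py
python3 - <<'E'
from ov import *
for n in("scene","side"):
    im=grab_frame(n);cv2.imwrite(f"pics/{n}8.png",im);cr={"scene":(280,170),"side":(150,200)}[n]
    cv2.imwrite(f"pics/p8_{n}.png",cv2.resize(im[cr[1]:cr[1]+150,cr[0]:cr[0]+180],None,fx=4,fy=4,interpolation=2))
E
```

```text
13.02 tcp [0.4565 0.2773 0.3356] z [ 0.0056 -0.0076 -1.    ] yaw 5.45 gp [0.4573 0.2762 0.1806] q [ 0.404  0.099  1.636 -0.009  1.405  0.311] F [-0.4 -0.7  0.6] T [-0.   -0.01 -0.03] op 0.0216
origin/arch in hook mm [-11.8   0.6 -89.4] [-12.3   1.3   0.6]
```

View pics/p8_side.png

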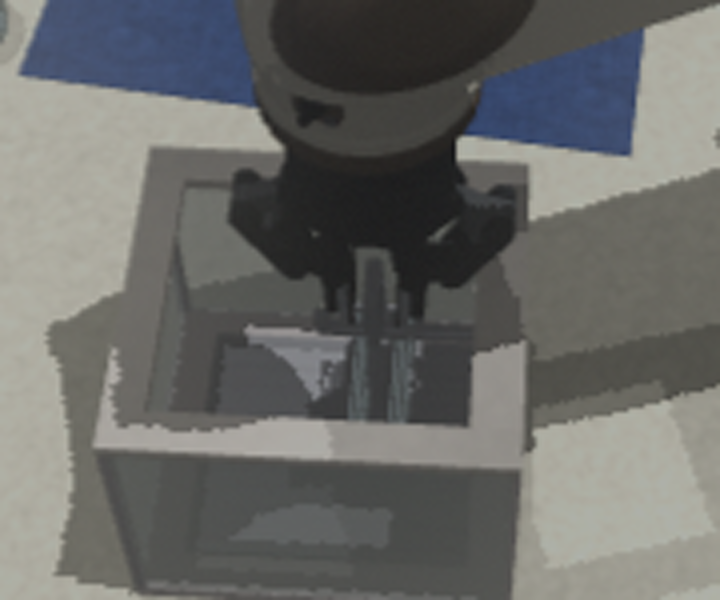

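View pics/p8_scene.png

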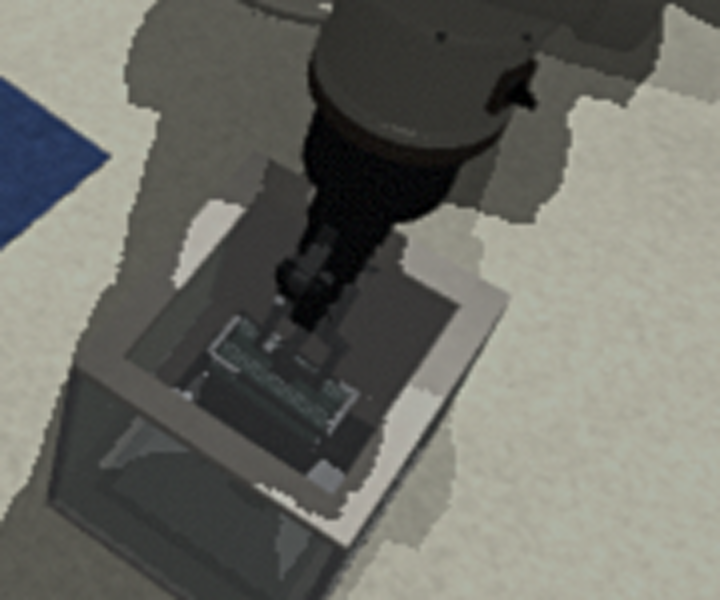

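```bash

python3 -m pendant '[[[-0.4,0,0,0,0],[-0.4,0,0,0,0],[-0.4,0,0,-0.006,0],[-0.4,0,0,-0.01,0],[-0.4,0,0,-0.01,0],[-0.4,0,0,-0.01,0],[-0.4,0,0,-0.015,0],[-0.4,0,0,-0.02,0]]]' >/dev/null; python3 st.py
python3 -m pendant '[[[-0.4,0,0,-0.03,0],[-0.4,0,0,-0.03,0],[-0.4,0,0,-0.03,0],[-0.4,0,0,-0.02,0],[-0.4,0,0,0,0],[-0.4,0,0,0,0]]]' >/dev/null; python3 st.py
python3 - <<'E'
from ov import *
for n in("scene","side","wrist"):
    c=calibration(n);im=grab_frame(n);cv2.imwrite(f"pics/{n}9.png",im);cr={"scene":(280,170),"side":(150,200),"wrist":(130,70)}[n]
    cv2.imwrite(f"pics/p9_{n}.png",cv2.resize(im[cr[1]:cr[1]+150,cr[0]:cr[0]+180],None,fx=4,fy=4,interpolation=2))
    for t in("rack","basket"): print(n,t,[(d["p"],d["centre"]) for d in tip_of(n,t)])
E
```

```text
13.78 tcp [0.4557 0.2777 0.4099] z [ 0.0015 -0.0093 -1.    ] yaw 5.44 gp [0.456  0.2763 0.2549] q [ 0.405  0.064  1.523 -0.009  1.557  0.311] F [-0.3  0.4 -0.2] T [-0.   -0.02  0.04] op 0.0254
14.28 tcp [0.4528 0.2778 0.5364] z [ 0.0113 -0.005  -0.9999] yaw 5.45 gp [0.4545 0.277  0.3814] q [ 0.408  0.047  1.289 -0.009  1.798  0.311] F [ 0.6  0.4 -0.4] T [ 0.02 -0.    0.02] op 0.0257
scene rack [(0.68, [0.3519, -0.3203, -0.0008]), (0.57, [0.4554, 0.2692, 0.0525])]
scene basket [(0.93, [0.4901, -0.0826, 0.0031])]
side rack [(0.96, [0.4536, 0.2718, 0.0575]), (0.59, [0.3507, -0.3209, -0.0008])]
side basket [(0.44, [0.4901, -0.0868, -0.0042])]
wrist rack [(0.66, [0.46, 0.2737, 0.0554])]
wrist basket [(0.53, [0.492, -0.0814, 0.002])]
```

View pics/p9_side.png

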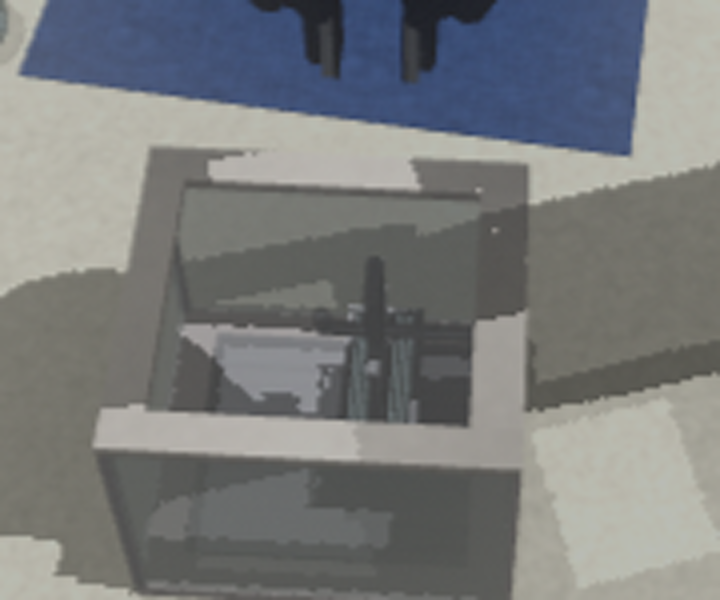

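View pics/p9_scene.png

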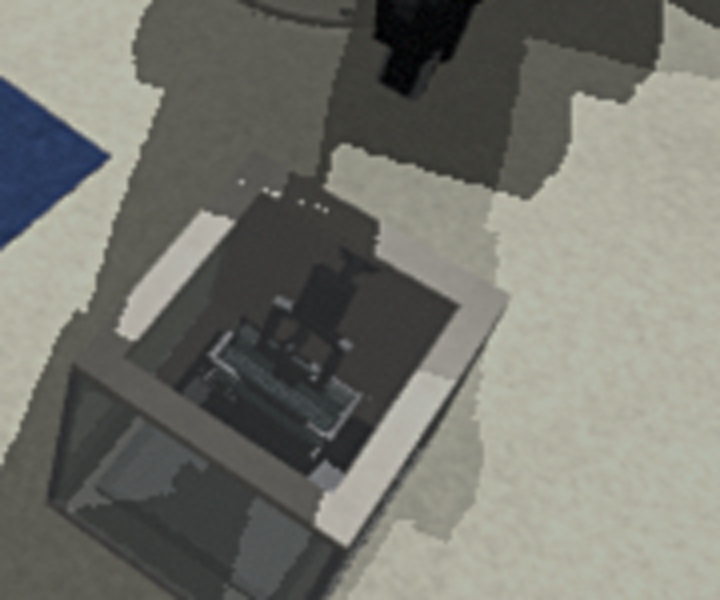

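View pics/wrist9.png

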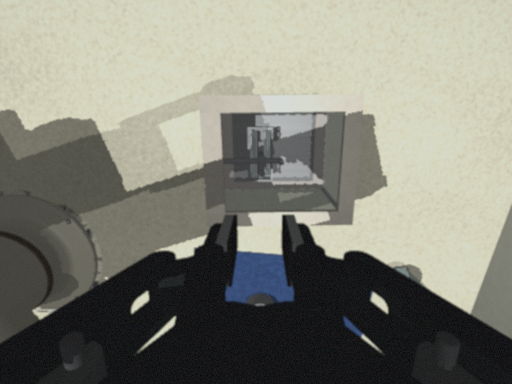

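```bash

python3 -m pendant '[[[-0.4,0,0,0,0],[-0.4,0,0,0,0],[-0.4,0,0,0,0],[-0.4,0,0,0,0],[-0.4,0,0,0,0],[-0.4,0,0,0,0],[-0.4,0,0,0,0],[-0.4,0,0,0,0]]]' >/dev/null
python3 -m pendant '[[[-0.4,0,0,0,0],[-0.4,0,0,0,0],[-0.4,0,0,0,0],[-0.4,0,0,0,0],[-0.4,0,0,0,0],[-0.4,0,0,0,0],[-0.4,0,0,0,0],[-0.4,0,0,0,0]]]' >/dev/null; python3 st.py
python3 - <<'E'
from ov import *
for n in("scene","side"):
    im=grab_frame(n);print([(d["p"],d["centre"]) for d in tip_of(n,"rack")])
    a=cv2.imread(f"pics/{n}9.png"); cr={"scene":(300,200),"side":(170,230)}[n]
    sl=np.s_[cr[1]:cr[1]+100,cr[0]:cr[0]+100]; print(np.abs(im[sl].astype(int)-a[sl]).max(2).mean(), (np.abs(im[sl].astype(int)-a[sl]).max(2)>25).sum())
    cv2.imwrite(f"pics/p10_{n}.png",cv2.resize(im[sl],None,fx=5,fy=5,interpolation=2))
E
```

```text
16.07 tcp [0.4533 0.278  0.5335] z [ 0.0072 -0.0068 -1.    ] yaw 5.45 gp [0.4544 0.2769 0.3785] q [ 0.408  0.049  1.293 -0.009  1.796  0.31 ] F [-0.5  0.8 -0.8] T [-0.01 -0.03  0.02] op 0.0258
[(0.89, [0.4573, 0.2649, 0.0545]), (0.79, [0.3538, -0.3194, 0.0012])]
1.6913 29
[(0.96, [0.3487, -0.321, 0.0042]), (0.82, [0.455, 0.272, 0.0572])]
0.8484 7
```

View pics/p10_scene.png

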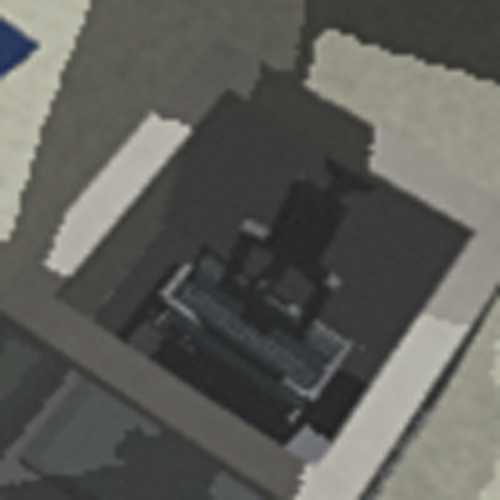

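```bash
python3 -c "
from plant import *
print(finish_job())"
```

```text
the job is handed in; nothing more can be done
None
```

The rack is hanging on the hook by its eye, and I handed the job in at about 16 s. I gripped it by the tab, lowered it through the roof opening beyond the hook's tip, and slid it back so the eye went over the bar. It came to rest there, then I opened the fingers partway and drew them straight up.

**Last checks**
- **Hanging:** the rack's underside measured z ≈ 0.055 m, which matches the expected 0.145 − 0.090 m. Pictures 1.8 s apart showed almost no movement.
- **Arm:** nothing was touching it at the end, with wrist force close to zero. The readings I took never went above about 3 N.
- **Basket and red rack:** after the release the networks still put both at their starting places.

**Limits and disagreements**
- **Position along the bar's cross direction:** the networks put the rack's centre 3–11 mm off the hook line in y (0.272 from the side camera, 0.265 from the scene camera). The arm's own pose had put it within about 2 mm. The pictures show it hanging upright and clear of the walls.
- **Tool tilt:** the tool tilted by up to about 1.9° during the moves. The rows cannot correct that, so I allowed for it in the measurements.
- **Cabinet contact:** I saw none in the forces or pictures, but nothing measures it directly.

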